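Hold the fitting socket on the lamp housing's clamp nut

TASK

Find which of the three sockets fits the nut on the clamp that holds the black finned lamp housing: try one on that nut, gently, and if it does not fit, stand it back upright in the tray and take another. Finish while still holding the one that fits (the smallest that goes on), upright, fully home over the nut and pressed lightly down, so that I can tighten the bolt from under the table; do not let go. The other two sockets must end standing in the tray, and everything else is to be left where it is.

Things in the scene. Friction and masses are not known exactly. Their poses are not given: they have to be found in the camera images.
- socket_small: small socket: steel tube 20 mm wide at the mouth, 25 mm above, 40 mm tall, fixed under a dark hexagonal adapter 24 mm across flats (43 to 90 mm above the rim), the part to grip on two flats. Stands mouth down in the tray. Hexagonal mouth 14.5 mm across flats, 24 mm deep, flats parallel to the adapter's. Origin: centre of mouth rim; z up, x square to a flat (repeats every 60 deg), at first within 20 deg of the tray's x. 0.13 to 0.45 kg.
- socket_middle: middle socket: steel tube 28 mm wide, 40 mm tall, fixed under a dark hexagonal adapter 24 mm across flats (43 to 90 mm above the rim), the part to grip on two flats. Stands mouth down in the tray. Hexagonal mouth 20.5 mm across flats, 24 mm deep, flats parallel to the adapter's. Origin: centre of mouth rim; z up, x square to a flat (repeats every 60 deg), at first within 20 deg of the tray's x. 0.13 to 0.45 kg.
- socket_large: large socket: steel tube 37 mm wide, 40 mm tall, fixed under a dark hexagonal adapter 24 mm across flats (43 to 90 mm above the rim), the part to grip on two flats. Stands mouth down in the tray. Hexagonal mouth 28.5 mm across flats, 24 mm deep, flats parallel to the adapter's. Origin: centre of mouth rim; z up, x square to a flat (repeats every 60 deg), at first within 20 deg of the tray's x. 0.13 to 0.45 kg.
- nut_a: one of 3 fixed nuts, each on one instrument's clamp. They are 13, 19, 27 mm across flats (6.5, 10, 15 mm high, bolt end 5 mm more) on 19, 27, 36 mm washers 5 mm thick; this one's size is unknown: try. Too small a socket stops on top; the right one (1.5 mm play) rests on the washer; too large drops past it. Origin: bolt axis, washer's upper face; z up, x square to a flat (60 deg).
- nut_b: one of 3 fixed nuts, each on one instrument's clamp. They are 13, 19, 27 mm across flats (6.5, 10, 15 mm high, bolt end 5 mm more) on 19, 27, 36 mm washers 5 mm thick; this one's size is unknown: try. Too small a socket stops on top; the right one (1.5 mm play) rests on the washer; too large drops past it. Origin: bolt axis, washer's upper face; z up, x square to a flat (60 deg).
- nut_c: one of 3 fixed nuts, each on one instrument's clamp. They are 13, 19, 27 mm across flats (6.5, 10, 15 mm high, bolt end 5 mm more) on 19, 27, 36 mm washers 5 mm thick; this one's size is unknown: try. Too small a socket stops on top; the right one (1.5 mm play) rests on the washer; too large drops past it. Origin: bolt axis, washer's upper face; z up, x square to a flat (60 deg).
- lamp_stud (a point): where the nut to work on sits: bolt axis at the washer's upper face, 39 mm above the table, on the strap clamp of the lamp housing (black finned box 170 mm tall with a short cream tube, on a 150 x 130 mm base plate). The steel strap, 40 mm wide, reaches 65 mm either way along this point's y; the housing begins 80 mm from the bolt on its +y side.
- tray: fixed black tray, 66 x 172 mm, 28 mm tall, 4 mm floor; three equal compartments about 54 mm wide in a row along its y, centred at y = -56, 0 and 56 mm, with one socket standing in each, in any order. Origin: centre of the underside; z up.
- ratchet: bystander: lying ratchet handle, steel head and dark grip, 190 mm long; leave alone. Origin: underside.
- spanner: bystander: open-ended spanner lying flat, 170 mm long; leave alone. Origin: underside.
- objective: bystander: microscope objective standing, 32 mm wide, 44 mm tall; leave alone. Origin: underside.
- dish: bystander: closed clear culture dish, 58 mm wide, 15 mm tall; leave alone. Origin: underside.
- wash_bottle: bystander: white plastic bottle, 64 mm wide, 160 mm tall; leave alone. Origin: underside.
- spare_bolt: bystander: spare hexagon bolt standing on its head, 25 mm wide, 55 mm tall; leave alone. Origin: underside.
- washer: bystander: flat steel washer, 40 mm wide, 4 mm thick; leave alone. Origin: underside.
- eyepiece: bystander: black eyepiece standing, 40 mm wide, 58 mm tall; leave alone. Origin: underside.

How it is judged:
On the way:
1. a socket is held clear of the tray (((z of socket_small in the frame of tray above 0.04 m and contact force between the fingers and socket_small above 3 N) or (z of socket_middle in the frame of tray above 0.04 m and contact force between the fingers and socket_middle above 3 N) or (z of socket_large in the frame of tray above 0.04 m and contact force between the fingers and socket_large above 3 N))), for 0.2 s.
At the end, for the whole second after the job is handed in: The fitting socket is held in the fingers (over 3 N), at rest, within 5 degrees of upright, its rim within 2.5 mm of the washer's upper face and 2 mm of the bolt axis, pressed on nut or washer (over 1 N); the other two sockets stand upright on the tray's floor (((z of socket_small in the frame of lamp_stud between -0.0025 and 0.0025 m and horizontal distance between socket_small and lamp_stud below 0.002 m and angle between socket_small's own z axis and vertical below 0.08 rad and linear speed of socket_small below 0.02 m/s and contact force between the fingers and socket_small above 3 N and (contact force between socket_small and nut_a above 1 N or contact force between socket_small and nut_b above 1 N or contact force between socket_small and nut_c above 1 N) and z of each of socket_middle, socket_large in the frame of tray below 0.01 m and x of socket_middle in the frame of tray between -0.035 and 0.035 m and y of socket_middle in the frame of tray between -0.088 and 0.088 m and angle between each of socket_middle, socket_large's own z axis and vertical below 0.2 rad and linear speed of each of socket_middle, socket_large below 0.03 m/s and x of socket_large in the frame of tray between -0.035 and 0.035 m and y of socket_large in the frame of tray between -0.088 and 0.088 m) or (z of socket_middle in the frame of lamp_stud between -0.0025 and 0.0025 m and horizontal distance between socket_middle and lamp_stud below 0.002 m and angle between socket_middle's own z axis and vertical below 0.08 rad and linear speed of socket_middle below 0.02 m/s and contact force between the fingers and socket_middle above 3 N and (contact force between socket_middle and nut_a above 1 N or contact force between socket_middle and nut_b above 1 N or contact force between socket_middle and nut_c above 1 N) and z of each of socket_small, socket_large in the frame of tray below 0.01 m and x of socket_small in the frame of tray between -0.035 and 0.035 m and y of socket_small in the frame of tray between -0.088 and 0.088 m and angle between each of socket_small, socket_large's own z axis and vertical below 0.2 rad and linear speed of each of socket_small, socket_large below 0.03 m/s and x of socket_large in the frame of tray between -0.035 and 0.035 m and y of socket_large in the frame of tray between -0.088 and 0.088 m) or (z of socket_large in the frame of lamp_stud between -0.0025 and 0.0025 m and horizontal distance between socket_large and lamp_stud below 0.002 m and angle between socket_large's own z axis and vertical below 0.08 rad and linear speed of socket_large below 0.02 m/s and contact force between the fingers and socket_large above 3 N and (contact force between socket_large and nut_a above 1 N or contact force between socket_large and nut_b above 1 N or contact force between socket_large and nut_c above 1 N) and z of each of socket_small, socket_middle in the frame of tray below 0.01 m and x of socket_small in the frame of tray between -0.035 and 0.035 m and y of socket_small in the frame of tray between -0.088 and 0.088 m and angle between each of socket_small, socket_middle's own z axis and vertical below 0.2 rad and linear speed of each of socket_small, socket_middle below 0.03 m/s and x of socket_middle in the frame of tray between -0.035 and 0.035 m and y of socket_middle in the frame of tray between -0.088 and 0.088 m))); the arm keeps its last pose, push and grip.
It fails at once if a socket is forced onto a nut (over 80 N) (contact force between any of socket_small, socket_middle, socket_large and nut_a above 80 N or contact force between any of socket_small, socket_middle, socket_large and nut_b above 80 N or contact force between any of socket_small, socket_middle, socket_large and nut_c above 80 N).
It fails at once if a bystander is pushed more than 30 mm (distance of any of ratchet, spanner, objective, dish, wash_bottle, spare_bolt, washer, eyepiece from where it was at the start of the episode above 0.03 m).
It also fails if it takes over 72 s, if anything falls off the work surface, if the arm or the gripper's body presses on something with over 40 N, if the wrist force passes 120 N, or if a joint passes its speed limit or range.

ROBOT

A 7-joint arm with a two-finger parallel gripper is mounted at the origin on the work surface. World frame = base frame: x ahead of the robot, y to its left, z up, the work surface at z = 0. Lengths are in m, angles in rad, forces in N, time in s.
With the tool pointing down it reaches from about 0.4 to 0.85 m from the base axis. Payload 10.4 kg.
Tool frame: the origin (TCP) lies at the very end of the fingers, on their centre line; the grasp point (between the pads) lies 19 mm behind it; x points along the fingers, y is the direction in which the jaws open and shut, and the axes are right-handed (so a half turn about x gives the same grasp; the last joint's range is limited). The gripper opens to 85 mm and grips with 20 to 120 N. Pads are 22 mm wide; open, the fingers measure 114 mm over their backs; the gripper's body (76 mm by 85 mm) begins 54 mm behind the grasp point. The pads swing forward as they close: fully open they stand 13 mm farther back than shut.
Start: joints at [-0.023, 0.332, -0.065, 1.46, 0.022, 1.35, -0.088], TCP at [0.625, 0, 0.231] pointing down, gripper open.
Joint ranges: [-2.6, 2.6], [-0.5, 2.12], [-1.47, 1.34], [0.16, 2.42], [-1.27, 4.41], [0.06, 2.06], [-2.6, 2.6]. Speed limits (rad/s): [2.22, 2.22, 2.79, 2.79, 3.14, 3.14, 3.14].

INTERFACE

Orientations are given as a 3x3 rotation matrix whose columns are the frame's x, y, z axes.
In Python, from cell import arm gives the robot as it stands.
- The arm moves only by the shell command python3 -m pendant 'ROWS' [FORCE]. ROWS is JSON, a list that holds one entry, the list of rows, each a list of 7 numbers: the turn, a rotation vector about the tool's x, y, z in degrees, then the shift along the tool's x, y, z in cm, then the closure, from 0 (fully open) to 1 (shut). In form: [[[ax, ay, az, dx, dy, dz, grip], ...]]. A call has 1 to 5 rows; each row shifts and turns the pose as measured when the row begins, along the tool's axes as they then stand; what a row does not reach is not made up. A row lasts 1/10 s, in which the tool goes at most 50 mm and 8.59 degrees, less where a joint would pass 70% of its speed; a pose out of reach is approached as far as the arm can. A call is refused whole if a number of a shift passes 5 or a number of a turn 8.59, either way. A call with a gripper value outside its range is refused whole. The fingers move at their own pace and stop on an object; FORCE is the grip in N (left out, the last holds). Time passes only in rows, so rows that do not move let the fingers close. It gives the time, the measured TCP pose, the force and the opening at its end, in the units of the state.
- arm.state(): the state, without advancing time (a new reading comes with each control period).
- arm.get_image(name): name is "scene" or "side" or "wrist"; returns a dict with "image" (480x640x3 uint8, red, green, blue), "camera_matrix" (3x3 intrinsics, pixels), "dist_coeffs" ([k1, k2, p1, p2, k3] as OpenCV has them; the pictures are not rectified), "T" (4x4, takes a point from camera to world coordinates). Camera axes: x right, y down, z forward; pixel columns grow to the right and rows downward; lengths in m; the calibration is good to about 2 mm. A picture is of the moment at which its call begins. There is no depth.
- arm.job_done(): hands the job in, once; it reports no verdict.
The state is a dict: "time": time; "q": joint angles; "joint_vel": joint speeds; "joint_efforts": joint torques, N m; "position": TCP position; "orientation": TCP orientation; "ft_force": force on the tool from outside, world axes, zero at the start; "ft_torque": the same for the moment, N m; "width": finger opening in m.
Only numpy, scipy, OpenCV 4.12 (cv2) and the standard library are available. Lean on these libraries where they do the work, as an engineer would, in place of code of your own. Each camera call takes 0.05 s, during which the arm holds its last target.

## Working session

There is one attempt and no reset: what is moved stays moved. The work goes in short steps, Python scripts to look and compute and a shell command to move; the robot and the scene stay as the last step left them, time stands still between calls to the robot, and variables do not carry over. Pictures are saved under pics/ and viewed, and the job is handed in when it is done.

```bash
ls; mkdir -p pics
python3 - <<'E'
from cell import arm
import cv2,numpy as np
s=arm.state();print({k:np.round(v,3).tolist() for k,v in s.items()})
for n in ["scene","side","wrist"]:
    d=arm.get_image(n);cv2.imwrite(f"pics/{n}0.png",d["image"][:,:,::-1]);np.savez(f"pics/{n}0.npz",**d)
    print(n,d["camera_matrix"].tolist(),np.round(d["dist_coeffs"],4).tolist(),np.round(d["T"],4).tolist())
E
```

```text
pics
{'time': 0.0, 'q': [-0.023, 0.333, -0.065, 1.461, 0.022, 1.35, -0.089], 'joint_vel': [0.001, -0.001, -0.002, 0.0, 0.001, -0.001, 0.001], 'joint_efforts': [0.0, -62.545, 0.05, -39.161, 0.016, 0.01, -0.0], 'position': [0.625, 0.0, 0.231], 'orientation': [[-0.001, 1.0, 0.0], [-0.0, 0.0, -1.0], [-1.0, -0.001, 0.0]], 'ft_force': [0.363, 0.254, 0.644], 'ft_torque': [0.012, 0.05, 0.056], 'width': 0.086}
scene [[570.2876749292407, 0.0, 321.5088769031654], [0.0, 570.2876749292407, 237.05960486452545], [0.0, 0.0, 1.0]] [0.0428, 0.0, 0.0, 0.0, 0.0] [[0.7926, 0.3539, -0.4966, 1.1414], [0.6095, -0.4348, 0.6629, -0.8017], [0.0187, -0.8281, -0.5603, 0.7263], [0.0, 0.0, 0.0, 1.0]]
side [[546.5736091168316, 0.0, 328.27154489764064], [0.0, 546.5736091168316, 237.3755227989864], [0.0, 0.0, 1.0]] [-0.0214, 0.0, 0.0, 0.0, 0.0] [[0.9985, -0.0342, 0.043, 0.5134], [-0.0549, -0.6059, 0.7937, -1.1184], [-0.0011, -0.7948, -0.6068, 0.9116], [0.0, 0.0, 0.0, 1.0]]
wrist [[377.81179515192673, 0.0, 319.51967968196715], [0.0, 377.81179515192673, 236.4078028666948], [0.0, 0.0, 1.0]] [-0.0085, 0.0, 0.0, 0.0, 0.0] [[1.0, -0.0001, -0.0008, 0.6247], [-0.0003, -0.9538, -0.3004, 0.0766], [-0.0008, 0.3004, -0.9538, 0.3723], [0.0, 0.0, 0.0, 1.0]]
```

View pics/scene0.png

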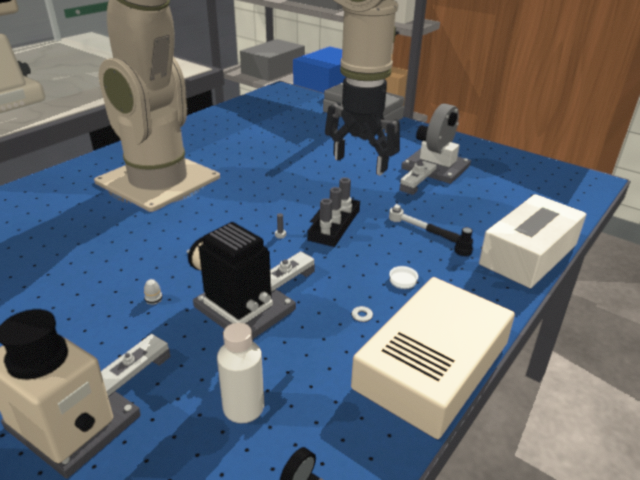

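View pics/side0.png

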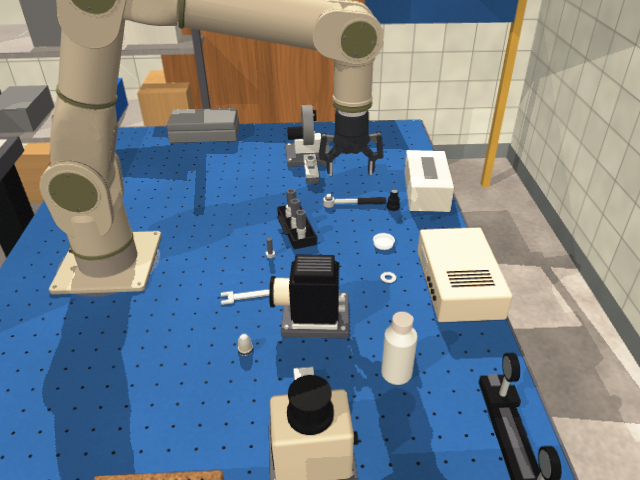

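View pics/wrist0.png

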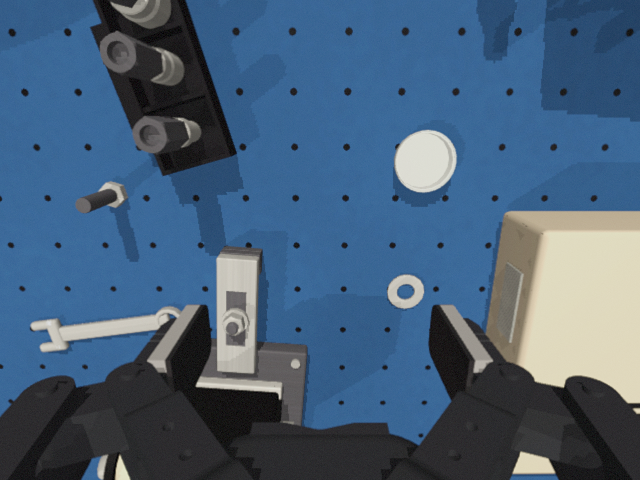

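The wrist picture shows the lamp strap with its nut at about (236,323), the tray at top left with adapters at (120,50) and (152,135), and a third one cut off near (145,10). The scene view has the tray at (335,220) and the strap at (285,270). Next I'll enlarge these areas.

```bash
cat > h.py <<'E'
import numpy as np,cv2
from cell import arm
def shot(n,tag):
    d=arm.get_image(n);cv2.imwrite(f"pics/{n}{tag}.png",d["image"][:,:,::-1]);np.savez(f"pics/{n}{tag}.npz",**d);return d
def load(f): return dict(np.load(f"pics/{f}.npz"))
def ray(d,uv):
    p=cv2.undistortPoints(np.array([[uv]],float),d["camera_matrix"],d["dist_coeffs"])[0,0]
    T=d["T"];v=T[:3,:3]@np.array([p[0],p[1],1]);return T[:3,3],v/np.linalg.norm(v)
def onz(d,uv,z):
    o,v=ray(d,uv);return o+v*(z-o[2])/v[2]
def proj(d,P):
    T=np.linalg.inv(d["T"]);r=cv2.Rodrigues(T[:3,:3])[0]
    return cv2.projectPoints(np.array(P,float).reshape(-1,1,3),r,T[:3,3],d["camera_matrix"],d["dist_coeffs"])[0][:,0]
def tri(L):
    A=np.zeros((3,3));b=np.zeros(3)
    for d,uv in L:
        o,v=ray(d,uv);M=np.eye(3)-np.outer(v,v);A+=M;b+=M@o
    return np.linalg.solve(A,b)
def crop(d,name,x0,y0,x1,y1,k):
    c=cv2.resize(d["image"][y0:y1,x0:x1,::-1],None,fx=k,fy=k,interpolation=cv2.INTER_CUBIC);cv2.imwrite(f"pics/{name}.png",c)
def st():
    s=arm.state();print({k:np.round(s[k],4).tolist() for k in ["time","q","position","orientation","ft_force","ft_torque","width"]})
E
python3 - <<'E'
from h import *
w=load("wrist0");s=load("scene0");i=load("side0")
crop(w,"c1",190,230,290,400,3.5)
crop(w,"c2",80,0,250,180,3.3)
crop(s,"c3",290,160,370,260,6);crop(i,"c4",260,170,340,260,6)
E
cd pics; python3 -c "
import cv2,numpy as np
a=[cv2.imread(f'c{i}.png') for i in (1,2)]
b=[cv2.imread(f'c{i}.png') for i in (3,4)]
def cat(l):
    H=max(x.shape[0] for x in l);return np.hstack([cv2.copyMakeBorder(x,0,H-x.shape[0],0,4,0) for x in l])[:600,:1000]
x=cat(a);cv2.imwrite('m1.png',x[:, :800]);y=cat(b);cv2.imwrite('m2.png',cv2.resize(y,None,fx=.8,fy=.8))"
```

```text
(no output)
```

View pics/m1.png

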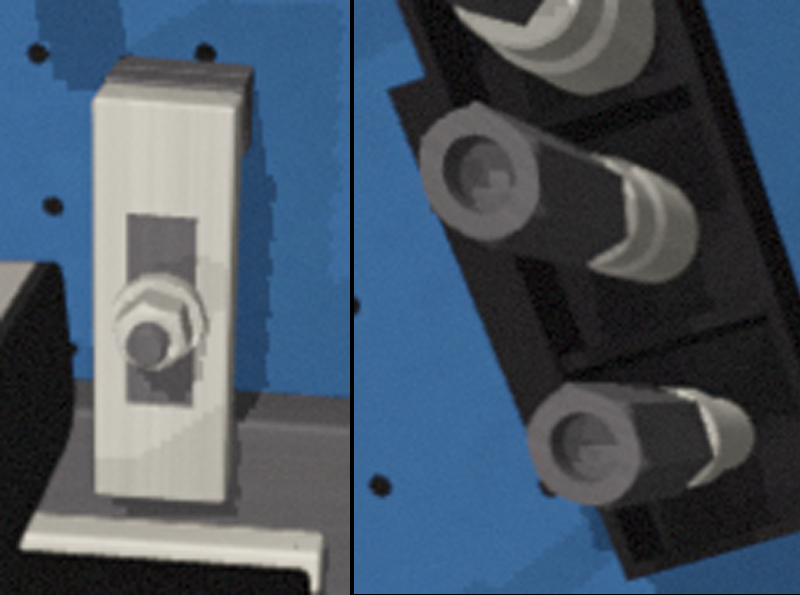

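View pics/m2.png

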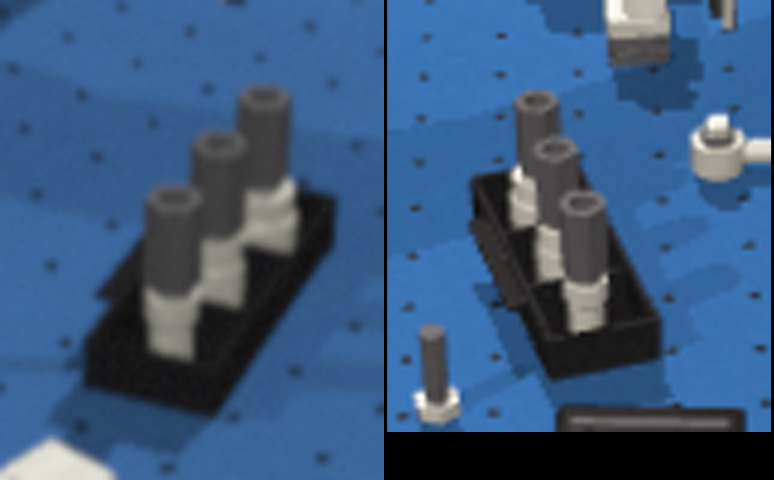

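Run:
```python
from h import *
w=load("wrist0");s=load("scene0");i=load("side0")
print("bolt",onz(w,(235.7,321.7),.039))
# strap edges
a=[onz(w,(190+x/3.5,230+y/3.5),.034) for x,y in((93,100),(235,110),(95,495),(225,500))];print(np.round(a,4))
# adapter top centres
for n,wc,sc,ic in [("near",(80+(583-354)/3.3,443/3.3),(290+173/4.8,160+200/4.8),(260+(583-387)/4.8,170+203/4.8)),
 ("mid",(80+(480-354)/3.3,172/3.3),(290+219/4.8,160+145/4.8),(260+(557-387)/4.8,170+150/4.8)),
 ("far",None,(290+263/4.8,160+97/4.8),(260+(537-387)/4.8,170+101/4.8))]:
  if wc: print(n,"w",np.round(onz(w,wc,.094),4))
  print(n,"s",np.round(onz(s,sc,.094),4),"i",np.round(onz(i,ic,.094),4),"tri",np.round(tri([(s,sc),(i,ic)]),4))
st()
```

```text
bolt [ 0.54083678 -0.11756281  0.039     ]
[[ 0.5259 -0.0522  0.034 ]
 [ 0.5646 -0.0552  0.034 ]
 [ 0.5158 -0.1801  0.034 ]
 [ 0.5551 -0.1818  0.034 ]]
near w [0.5031 0.0653 0.094 ]
near s [0.5047 0.0618 0.094 ] i [0.5055 0.0633 0.094 ] tri [0.5055 0.061  0.0951]
mid w [0.4891 0.1188 0.094 ]
mid s [0.4908 0.1159 0.094 ] i [0.4916 0.1164 0.094 ] tri [0.4917 0.1147 0.095 ]
far s [0.4793 0.1674 0.094 ] i [0.4805 0.1682 0.094 ] tri [0.4805 0.1657 0.0954]
{'time': 0.15, 'q': [-0.0226, 0.3327, -0.0647, 1.4607, 0.0216, 1.3499, -0.0885], 'position': [0.6247, -0.0, 0.2307], 'orientation': [[-0.001, 1.0, 0.0001], [-0.0001, 0.0001, -1.0], [-1.0, -0.001, 0.0001]], 'ft_force': [-0.0459, -0.5943, -0.2459], 'ft_torque': [0.0234, 0.0345, 0.002], 'width': 0.0854}
```

```bash
python3 -m pendant '[[[0,0,0,0,-4.4,-3.2,0.3],[0,0,0,0,-4.4,-3.2,0.3],[0,0,0,0,-4.4,-3.2,0.3],[-6.5,0,0,0,0,0,0.3],[-6.5,0,0,0,0,0,0.3]]]' 30
python3 - <<'E'
from h import *
d=shot("wrist","1");st()
E
```

```text
time: 0.65
position: [0.4956, 0.0922, 0.2273]
orientation: [[-0.006, 0.974, 0.228], [-0.002, 0.228, -0.974], [-1.0, -0.006, 0.001]]
ft_force: [0.4, -1.0, -0.5]
width: 0.0597
{'time': 0.7, 'q': [-0.123, 0.0818, -0.1608, 1.7682, 0.0133, 1.2992, -0.049], 'position': [0.4954, 0.0928, 0.2273], 'orientation': [[-0.0064, 0.9718, 0.2357], [-0.0016, 0.2357, -0.9718], [-1.0, -0.0066, 0.0]], 'ft_force': [0.2086, -0.2133, -0.3456], 'ft_torque': [0.0389, 0.0107, 0.0214], 'width': 0.0598}
```

View pics/wrist1.png

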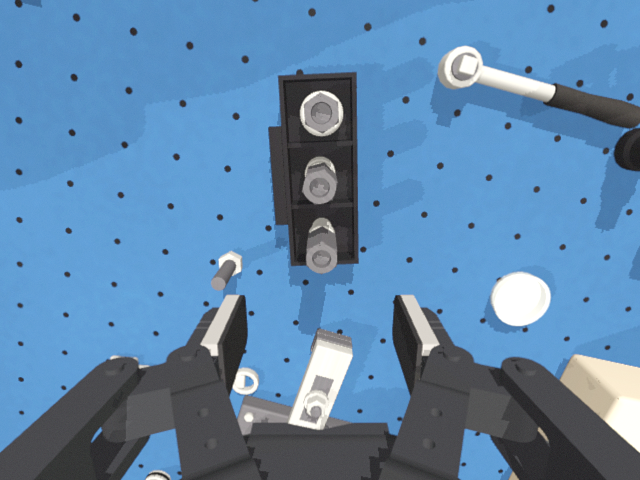

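Whole tray in view: the adapter tops are at about (321,112), (320,187) and (321,258), and the top one is clearly the large socket. I'll zoom in to get the hexagon directions.

Run:
```python
from h import *
d=load("wrist1");crop(d,"t1",270,65,370,275,2.85*1)
a=cv2.imread("pics/t1.png")
b=cv2.resize(d["image"][160:275,285:360,::-1],None,fx=5.2,fy=5.2,interpolation=cv2.INTER_CUBIC)
b=cv2.convertScaleAbs(b,alpha=1.5,beta=20)
H=max(a.shape[0],b.shape[0]);f=lambda x:cv2.copyMakeBorder(x,0,H-x.shape[0],0,4,0)
cv2.imwrite("pics/t2.png",np.hstack([f(a),f(b)]))
c=cv2.resize(d["image"][330:430,280:360,::-1],None,fx=6,fy=6,interpolation=cv2.INTER_CUBIC);cv2.imwrite("pics/t3.png",c)
```

```text
(no output)
```

View pics/t2.png

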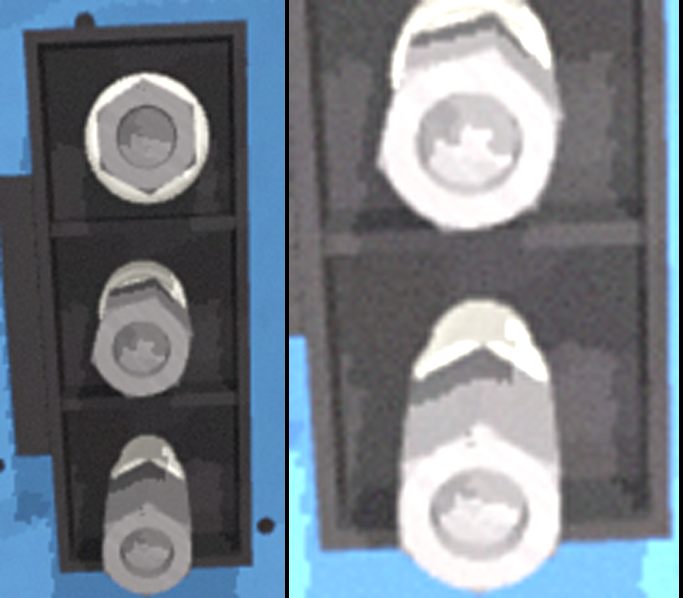

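View pics/t3.png

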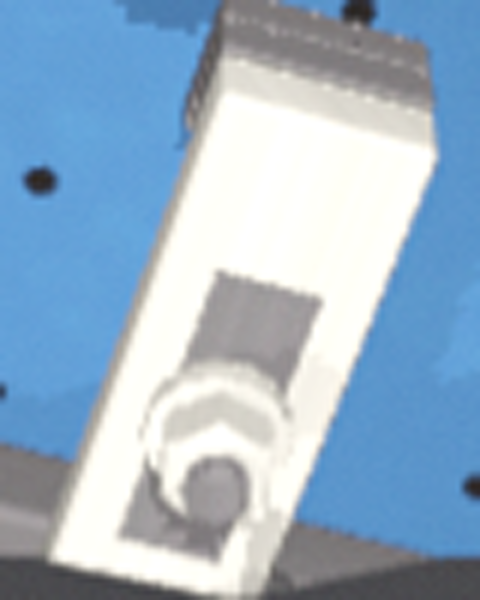

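```bash
python3 - <<'E'
from h import *
import sys
d=load("wrist1")
g=cv2.cvtColor(d["image"],cv2.COLOR_RGB2GRAY)
# rectify onto plane z=.094, 0.2mm/px
def rect(d,c,z,half=.03,r=.0002):
    n=int(2*half/r);xs=c[0]-half+np.arange(n)*r;ys=c[1]+half-np.arange(n)*r
    X,Y=np.meshgrid(xs,ys);P=np.stack([X,Y,np.full_like(X,z)],-1)
    m=proj(d,P).reshape(n,n,2).astype(np.float32)
    return cv2.remap(d["image"],m[...,0],m[...,1],cv2.INTER_CUBIC)
out=[]
for n,uv in [("near",(321,258)),("mid",(320,187)),("far",(321,112))]:
    c=onz(d,uv,.094);print(n,np.round(c,4))
    im=rect(d,c,.094);out.append(im)
    g=cv2.cvtColor(im,cv2.COLOR_RGB2GRAY); print(np.round(np.percentile(g,[5,25,50,75,90,97])))
cv2.imwrite("pics/r1.png",cv2.convertScaleAbs(np.hstack(out)[:,:,::-1],alpha=1.3,beta=10)[:, :900])
E
python3 -c "
import cv2;a=cv2.imread('pics/r1.png');cv2.imwrite('pics/r1.png',cv2.resize(a,(798,266)))"
```

```text
near [0.5021 0.0652 0.094 ]
[ 41.  61. 114. 142. 149. 159.]
mid [0.4887 0.1192 0.094 ]
[ 39.  46.  57. 111. 152. 161.]
far [0.4774 0.1702 0.094 ]
[ 38.  49.  63. 133. 158. 219.]
```

View pics/r1.png

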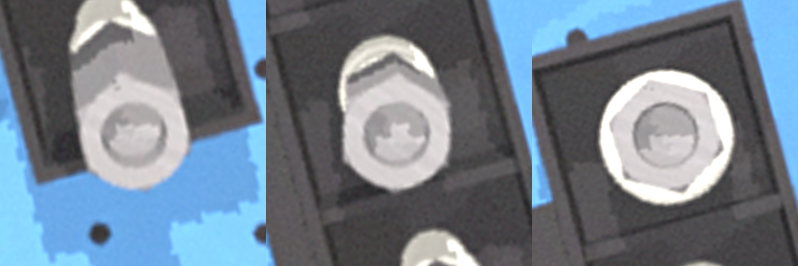

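```bash
cat >> h.py <<'E'
def rect(d,c,z,half=.03,r=.0002):
    n=int(2*half/r);xs=c[0]-half+np.arange(n)*r;ys=c[1]+half-np.arange(n)*r
    X,Y=np.meshgrid(xs,ys);P=np.stack([X,Y,np.full_like(X,z)],-1)
    m=proj(d,P).reshape(n,n,2).astype(np.float32)
    return cv2.remap(d["image"],m[...,0],m[...,1],cv2.INTER_CUBIC)
def hexmeas(d,uv,z,lo,hi,half=.03,r=.0002,tag=None,sat=35):
    """hexagon of bright grey: centre (world xy) and yaw of flat normal mod 60"""
    c=onz(d,uv,z);im=rect(d,c,z,half,r);hs=cv2.cvtColor(im,cv2.COLOR_RGB2HSV)
    g=cv2.GaussianBlur(cv2.cvtColor(im,cv2.COLOR_RGB2GRAY),(0,0),2)
    m=((g>=lo)&(g<=hi)&(hs[...,1]<sat)).astype(np.uint8)*255
    m=cv2.morphologyEx(m,cv2.MORPH_OPEN,np.ones((9,9)))
    cs,_=cv2.findContours(m,cv2.RETR_EXTERNAL,cv2.CHAIN_APPROX_NONE)
    n=m.shape[0];k=max(cs,key=lambda k:cv2.contourArea(k))
    h=cv2.convexHull(k)[:,0].astype(float)
    M=cv2.moments(h.astype(np.float32));cx,cy=M["m10"]/M["m00"],M["m01"]/M["m00"]
    # width profile per direction
    th=np.deg2rad(np.arange(0,180,1));u=np.stack([np.cos(th),-np.sin(th)],1)
    w=(h@u.T);W=(w.max(0)-w.min(0))*r*1e3
    W3=W.reshape(3,60);F=(W3.mean(0)*np.exp(-1j*2*np.pi*np.arange(60)/60)).sum()
    yaw=(np.degrees(np.angle(-F))*-1)/6%60
    if tag: 
        o=im[:,:,::-1].copy();cv2.drawContours(o,[k],-1,(0,0,255),1);cv2.imwrite(f"pics/{tag}.png",cv2.resize(o,None,fx=1.5,fy=1.5))
    return np.round([c[0]+(cx-n/2)*r,c[1]-(cy-n/2)*r],4),round(yaw,1),np.round(W3.min(1),1),W3.argmin(1),round(M["m00"]*r*r*1e6,1)
E
python3 - <<'E'
from h import *
d=load("wrist1")
for n,uv in [("near",(321,258)),("mid",(320,187)),("far",(321,112))]:
  for lo in (125,135): print(n,hexmeas(d,uv,.094,lo,175,tag=n))
E
cd pics; python3 -c "
import cv2,numpy as np
cv2.imwrite('hx.png',cv2.resize(np.hstack([cv2.imread(f'{n}.png') for n in('near','mid','far')]),(798,266)))"
```

```text
near (array([0.5022, 0.0657]), np.float64(12.3), array([23.6, 24.9, 24.4]), array([14, 11, 59]), 490.1)
near (array([0.5022, 0.0654]), np.float64(12.1), array([23.3, 24.3, 23.9]), array([14, 10, 59]), 471.6)
mid (array([0.4878, 0.1196]), np.float64(59.1), array([23.8, 24.3, 24.3]), array([ 4,  0, 59]), 489.1)
mid (array([0.4878, 0.1195]), np.float64(59.0), array([23.5, 23.8, 24. ]), array([ 4,  0, 59]), 470.3)
far (array([0.4774, 0.1695]), np.float64(16.2), array([23.4, 23.4, 23.1]), array([15, 17, 16]), 461.7)
far (array([0.4774, 0.1696]), np.float64(16.9), array([23.2, 23.3, 23.1]), array([15, 18, 16]), 454.3)
```

View pics/hx.png

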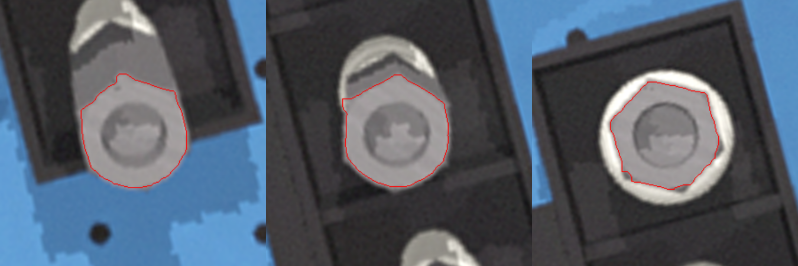

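```bash
python3 -m pendant '[[[6.8,0,0,0,0,0,0.3],[6.8,0,0,0,0,0,0.3],[0,0,0,0.5,1.5,4.4,0.3],[0,0,0,0.5,1.5,4.4,0.3],[0,0,0,0.5,1.5,4.4,0.3]]]'; python3 -m pendant '[[[0,0,0,0,0.3,3.5,0.3],[0,0,0,0,0,0,0.3]]]';python3 - <<'E'
from h import *
d=shot("wrist","2");st()
E
```

```text
time: 1.2
position: [0.5396, -0.0361, 0.2123]
orientation: [[-0.005, 1.0, -0.009], [0.001, -0.009, -1.0], [-1.0, -0.005, -0.001]]
ft_force: [1.1, 1.3, 0.8]
width: 0.0595
time: 1.4
position: [0.5424, -0.0804, 0.2107]
orientation: [[-0.007, 1.0, -0.024], [-0.002, -0.024, -1.0], [-1.0, -0.007, 0.002]]
ft_force: [0.5, 0.3, 0.3]
width: 0.0599
{'time': 1.45, 'q': [0.0589, 0.1809, -0.001, 1.6921, 0.0017, 1.2759, 0.0363], 'position': [0.5424, -0.0777, 0.2105], 'orientation': [[-0.0074, 0.9997, -0.0212], [-0.001, -0.0212, -0.9998], [-1.0, -0.0074, 0.0011]], 'ft_force': [-0.3779, 0.6635, -0.4272], 'ft_torque': [0.0026, 0.0224, -0.0063], 'width': 0.0601}
```

View pics/wrist2.png

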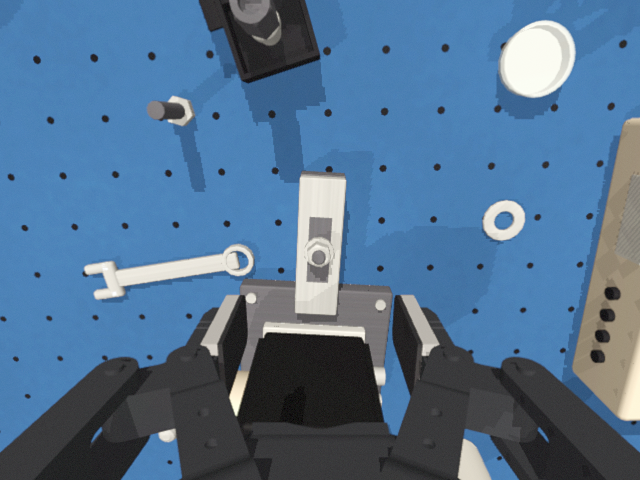

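The nut now sits near the image centre, at (319,255), just above the housing. I'll measure the washer and hexagon.

Run:
```python
from h import *
d=shot("wrist","3")
c=onz(d,(319,254),.039);print(c)
im=rect(d,c,.039,.03,.0001);a=cv2.convertScaleAbs(im[:,:,::-1],alpha=1.0)
im2=rect(d,c,.049,.03,.0001)
cv2.imwrite("pics/n3.png",cv2.resize(np.hstack([a,im2[:,:,::-1]]),(800,400),interpolation=cv2.INTER_AREA))
st()
```

```text
[ 0.53986747 -0.11625333  0.039     ]
{'time': 1.5, 'q': [0.0572, 0.1802, -0.0035, 1.6925, 0.0011, 1.276, 0.0359], 'position': [0.5425, -0.0752, 0.2107], 'orientation': [[-0.0071, 0.9998, -0.0176], [-0.0, -0.0176, -0.9998], [-1.0, -0.0071, 0.0002]], 'ft_force': [-0.0005, 0.7117, -0.1919], 'ft_torque': [0.0109, 0.0049, 0.0196], 'width': 0.0599}
```

View pics/n3.png

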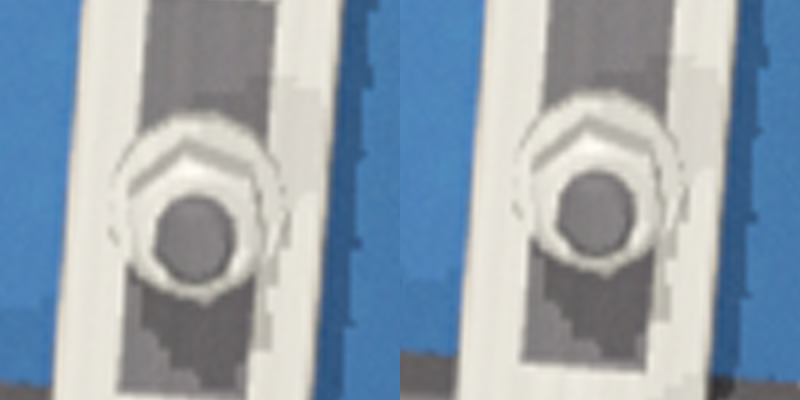

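Run:
```python
from h import *
d=load("wrist3")
im=rect(d,(.5397,-.1163),.049,.015,.00005)
a=im[:,:,::-1].astype(float);a=np.clip((a-120)*255/120,0,255).astype(np.uint8)
cv2.imwrite("pics/n4.png",a)
```

```text
(no output)
```

View pics/n4.png

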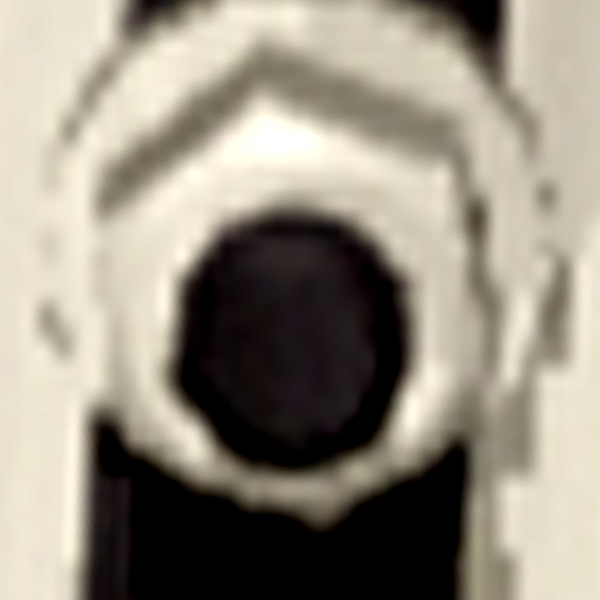

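```bash
python3 -m pendant '[[[0,0,0,0,-1.2,-4.6,0.3],[0,0,0,0,-1.2,-4.6,0.3],[0,0,0,0,-1.2,-4.6,0.3],[0,0,0,1,-0.8,-4.2,0.3],[0,0,0,2,-0.2,-0.6,0.3]]]'; python3 -m pendant '[[[0,0,0,3.5,0,0,0.3],[0,0,0,0,0,0,0.3]]]';python3 - <<'E'
from h import *
d=shot("wrist","4");st()
E
```

```text
time: 2.0
position: [0.4981, 0.1241, 0.1829]
orientation: [[-0.002, 1.0, -0.02], [0.003, -0.02, -1.0], [-1.0, -0.002, -0.003]]
ft_force: [-0.0, -0.9, -0.8]
width: 0.0597
time: 2.2
position: [0.495, 0.1302, 0.1457]
orientation: [[-0.004, 1.0, -0.012], [0.004, -0.012, -1.0], [-1.0, -0.004, -0.004]]
ft_force: [-1.8, -0.6, -0.4]
width: 0.0599
{'time': 2.25, 'q': [-0.1809, 0.1615, -0.1763, 1.8519, 0.0257, 1.1298, -0.3785], 'position': [0.4965, 0.1305, 0.1485], 'orientation': [[-0.0008, 0.9999, -0.0127], [0.005, -0.0127, -0.9999], [-1.0, -0.0009, -0.005]], 'ft_force': [0.6147, 1.168, 0.6], 'ft_torque': [0.0087, -0.0247, -0.0144], 'width': 0.0598}
```

View pics/wrist4.png

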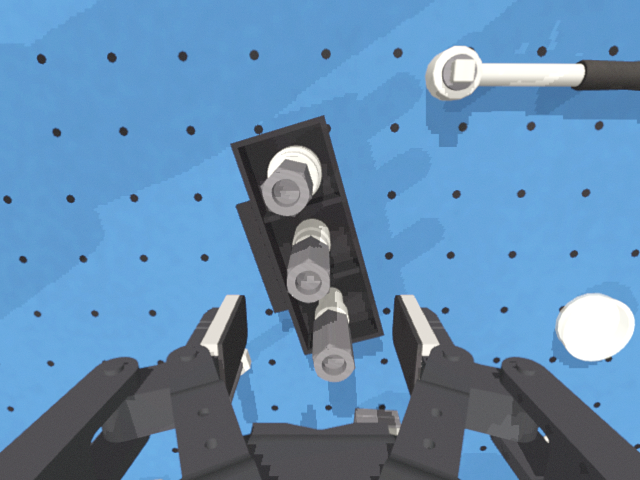

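The middle adapter's top is at (309,281), between the open fingers and slightly left of the centre line.

Run:
```python
from h import *
d=shot("wrist","5");st()
print(hexmeas(d,(309,281),.094,125,180,tag="mid5"))
p=arm.state()["position"];print(proj(d,[p,[p[0],p[1],.094]]))
```

```text
{'time': 2.3, 'q': [-0.18, 0.1603, -0.1753, 1.8497, 0.0258, 1.1305, -0.3779], 'position': [0.4978, 0.1298, 0.1501], 'orientation': [[0.0018, 0.9999, -0.014], [0.0054, -0.014, -0.9999], [-1.0, 0.0017, -0.0055]], 'ft_force': [0.1103, -0.2335, 0.9089], 'ft_torque': [0.0203, -0.0137, -0.0059], 'width': 0.0593}
(array([0.4899, 0.1191]), np.float64(50.7), array([25.7, 30.2, 27.7]), array([44,  0, 59]), 730.7)
[[322.96599525 312.34969662]
 [322.12504811 263.29555509]]
```

View pics/mid5.png

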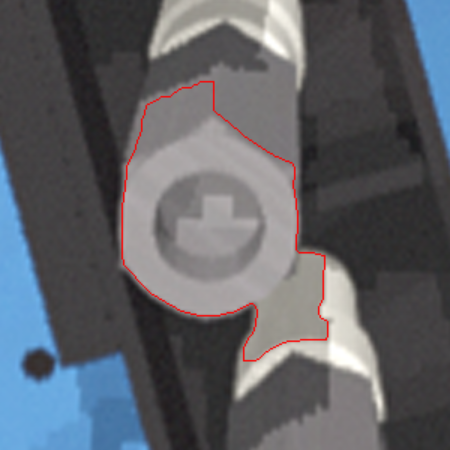

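```bash
python3 -m pendant '[[[0,0,0,1,-0.8,1.0,0.3],[0,0,0,0.5,0,0,0.3],[0,0,0,0,0,0,0.3]]]'
python3 - <<'E'
from h import *
d=shot("wrist","6");st()
c=onz(d,(313,292),.094);im=rect(d,c,.094);cv2.imwrite("pics/mid6.png",im[:,:,::-1]);print(c)
E
```

```text
time: 2.6
position: [0.4926, 0.1206, 0.1401]
orientation: [[0.009, 1.0, -0.016], [0.007, -0.016, -1.0], [-1.0, 0.009, -0.007]]
ft_force: [-0.2, 0.7, 0.3]
width: 0.0602
{'time': 2.65, 'q': [-0.1692, 0.1493, -0.1707, 1.8842, 0.024, 1.0992, -0.3646], 'position': [0.4928, 0.1205, 0.1404], 'orientation': [[0.0093, 0.9998, -0.0159], [0.0073, -0.016, -0.9998], [-0.9999, 0.0091, -0.0075]], 'ft_force': [0.1882, -0.4228, 0.3928], 'ft_torque': [-0.0361, 0.0193, 0.0002], 'width': 0.0597}
[0.48915928 0.10660308 0.094     ]
```

View pics/wrist6.png

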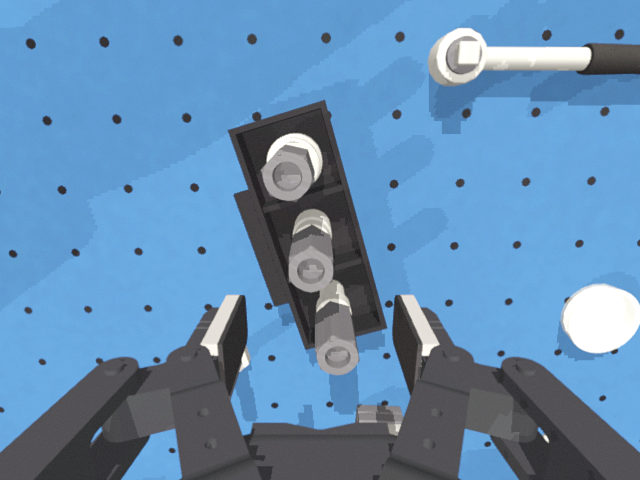

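View pics/mid6.png

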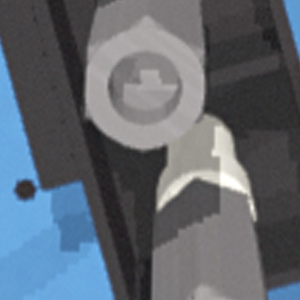

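```bash
python3 -m pendant '[[[0,-0.4,-0.5,2,-0.45,0.17,0.3],[0,0,0,3,0,0,0.3],[0,0,0,2.5,0,0,0.3],[0,0,0,0,0,0,0.3]]]'
python3 - <<'E'
from h import *
d=shot("wrist","7");st()
E
```

```text
time: 3.05
position: [0.4932, 0.1206, 0.0685]
orientation: [[0.009, 1.0, -0.018], [0.003, -0.018, -1.0], [-1.0, 0.009, -0.003]]
ft_force: [-0.9, -0.3, 0.4]
width: 0.0598
{'time': 3.1, 'q': [-0.1769, 0.2368, -0.1694, 1.946, 0.0491, 0.951, -0.3874], 'position': [0.4942, 0.121, 0.0703], 'orientation': [[0.011, 0.9998, -0.0176], [0.0035, -0.0176, -0.9998], [-0.9999, 0.0109, -0.0037]], 'ft_force': [0.991, -0.0531, 1.0668], 'ft_torque': [-0.0072, -0.016, 0.0019], 'width': 0.06}
```

View pics/wrist7.png

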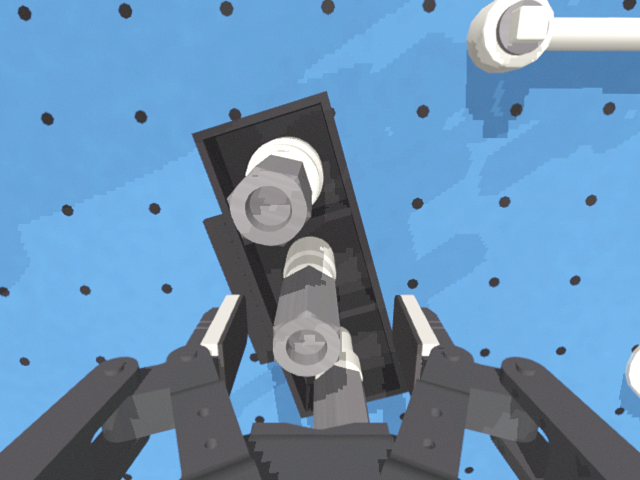

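The middle socket's top is between the fingers at (307,345), about 6 mm left of the centre line. I'll correct that, go down and close.

```bash
python3 -m pendant '[[[0,-0.2,-0.6,0.4,-0.6,0.24,0.3],[0,0,0,1.2,0,0,0.3],[0,0,0,0.3,-0.1,0.05,0.3],[0,0,0,0,0,0,0.3]]]'
python3 - <<'E'
from h import *
st()
E
```

```text
time: 3.5
position: [0.4897, 0.1189, 0.0543]
orientation: [[0.006, 1.0, -0.018], [0.002, -0.018, -1.0], [-1.0, 0.006, -0.002]]
ft_force: [0.6, 0.2, 0.6]
width: 0.06
{'time': 3.5, 'q': [-0.1773, 0.2535, -0.1683, 1.9651, 0.0532, 0.9213, -0.3904], 'position': [0.4897, 0.1189, 0.0543], 'orientation': [[0.0056, 0.9998, -0.0181], [0.0016, -0.0181, -0.9998], [-1.0, 0.0056, -0.0017]], 'ft_force': [0.5865, 0.2226, 0.5566], 'ft_torque': [-0.0273, 0.022, -0.0019], 'width': 0.06}
```

```bash
python3 -m pendant '[[[0,0,-0.3,0,-0.08,0,0.6],[0,0,0,0,0,0,0.75],[0,0,0,0,0,0,0.9],[0,0,0,0,0,0,0.95],[0,0,0,0,0,0,0.95]]]' 40
python3 - <<'E'
from h import *
st()
E
```

```text
time: 4.0
position: [0.4892, 0.1191, 0.0551]
orientation: [[0.001, 1.0, -0.018], [0.002, -0.018, -1.0], [-1.0, 0.001, -0.002]]
ft_force: [0.9, 0.1, -1.6]
width: 0.0235
{'time': 4.0, 'q': [-0.1765, 0.2546, -0.1685, 1.9617, 0.0508, 0.9278, -0.3883], 'position': [0.4892, 0.1191, 0.0551], 'orientation': [[0.0009, 0.9998, -0.0182], [0.002, -0.0182, -0.9998], [-1.0, 0.0009, -0.0021]], 'ft_force': [0.9318, 0.1223, -1.5814], 'ft_torque': [0.0144, 0.0061, 0.0141], 'width': 0.0235}
```

```bash
python3 -m pendant '[[[0,0,0,-2,0,0,0.95],[0,0,0,-3,0,0,0.95],[0,0,0,-4,0,0,0.95],[0,0,0,-4,0,0,0.95],[0,0,0,0,0,0,0.95]]]' 60
python3 - <<'E'
from h import *
st();d=shot("wrist","8");d=shot("scene","8");d=shot("side","8");st()
E
```

```text
time: 4.5
position: [0.4871, 0.1182, 0.1876]
orientation: [[-0.005, 1.0, -0.018], [0.001, -0.018, -1.0], [-1.0, -0.005, -0.001]]
ft_force: [0.5, -0.4, -1.8]
width: 0.0232
{'time': 4.5, 'q': [-0.1671, 0.1034, -0.1705, 1.8304, 0.0164, 1.2137, -0.3605], 'position': [0.4871, 0.1182, 0.1876], 'orientation': [[-0.0048, 0.9998, -0.0179], [0.0006, -0.0179, -0.9998], [-1.0, -0.0048, -0.0005]], 'ft_force': [0.4863, -0.4288, -1.8307], 'ft_torque': [0.029, -0.1029, 0.0185], 'width': 0.0232}
{'time': 4.65, 'q': [-0.1672, 0.1085, -0.1705, 1.838, 0.0167, 1.21, -0.3608], 'position': [0.4842, 0.1173, 0.1816], 'orientation': [[-0.0135, 0.9997, -0.0179], [-0.0018, -0.0179, -0.9998], [-0.9999, -0.0134, 0.0021]], 'ft_force': [-0.0761, 0.5162, -2.5184], 'ft_torque': [-0.0056, -0.0011, 0.0208], 'width': 0.0234}
```

View pics/wrist8.png

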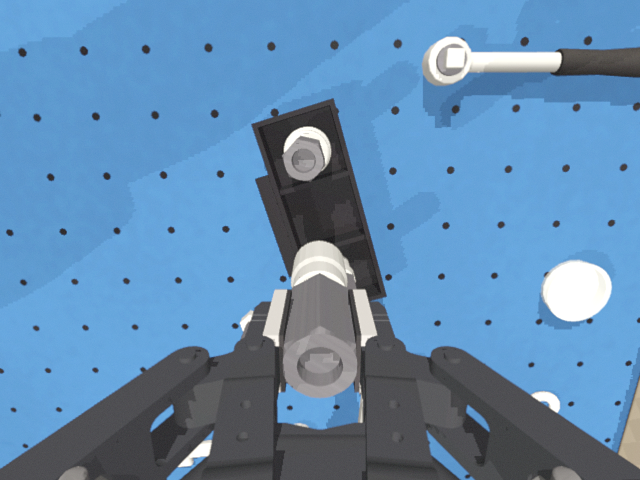

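View pics/scene8.png

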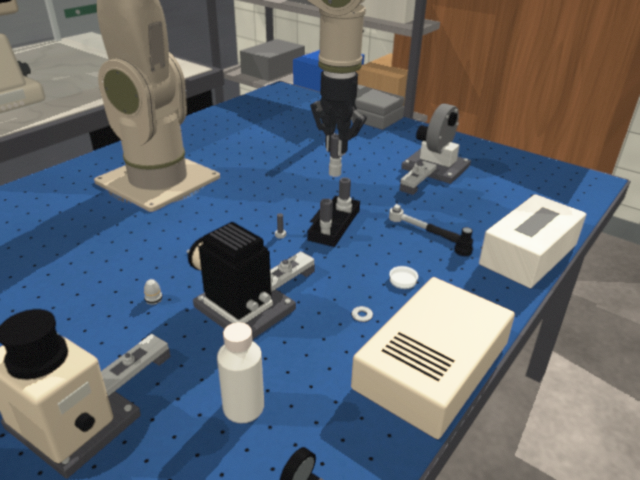

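```bash
python3 -m pendant '[[[0,0,0.5,-0.3,1.1,4.7,0.95],[0,0,0,0,1.1,4.7,0.95],[0,0,0,0,1.1,4.7,0.95],[0,0,0,0,1.1,4.7,0.95],[0,0,0,0,0.9,3.0,0.95]]]'; python3 -m pendant '[[[-4,0,0,0,0,0,0.95],[-4,0,0,0,0,0,0.95],[0,0,0,0,0,0,0.95]]]'
python3 - <<'E'
from h import *
st()
E
```

```text
time: 5.15
position: [0.5303, -0.1029, 0.1751]
orientation: [[-0.018, 1.0, -0.005], [-0.001, -0.005, -1.0], [-1.0, -0.018, 0.001]]
ft_force: [0.2, 0.5, -2.6]
width: 0.0232
time: 5.45
position: [0.5271, -0.1101, 0.1682]
orientation: [[-0.029, 0.991, 0.128], [-0.003, 0.128, -0.992], [-1.0, -0.029, -0.001]]
ft_force: [0.5, 0.3, -2.0]
width: 0.023
{'time': 5.45, 'q': [0.1053, 0.2079, 0.0135, 1.7525, 0.0035, 1.2097, 0.2459], 'position': [0.5271, -0.1101, 0.1682], 'orientation': [[-0.0289, 0.9913, 0.1282], [-0.0026, 0.1282, -0.9917], [-0.9996, -0.029, -0.0011]], 'ft_force': [0.5454, 0.2635, -2.0149], 'ft_torque': [0.0195, -0.0128, 0.0458], 'width': 0.023}
```

```bash
python3 -m pendant '[[[-0.5,0,1.7,0,1.2,0.8,0.95],[0,0,0,0,0,0,0.95]]]'
python3 - <<'E'
from h import *
st();d=shot("wrist","9");d=shot("scene","9")
crop(d,"s9",230,170,350,300,5)
crop(d,"s9",240,180,340,300,5)
st()
E
```

```text
time: 5.65
position: [0.54, -0.1165, 0.1655]
orientation: [[-0.001, 0.991, 0.135], [0.002, 0.135, -0.991], [-1.0, -0.0, -0.002]]
ft_force: [-0.3, 0.2, -2.6]
width: 0.0234
{'time': 5.65, 'q': [0.1158, 0.22, 0.0173, 1.7435, -0.0063, 1.1789, 0.2704], 'position': [0.54, -0.1165, 0.1655], 'orientation': [[-0.0005, 0.9908, 0.135], [0.0021, 0.135, -0.9908], [-1.0, -0.0002, -0.0022]], 'ft_force': [-0.2904, 0.2213, -2.569], 'ft_torque': [-0.0465, -0.0117, 0.0084], 'width': 0.0234}
{'time': 5.75, 'q': [0.1149, 0.2191, 0.0161, 1.7442, -0.0062, 1.1811, 0.2695], 'position': [0.5392, -0.1153, 0.1656], 'orientation': [[-0.0025, 0.9907, 0.1361], [0.0026, 0.1361, -0.9907], [-1.0, -0.0021, -0.0029]], 'ft_force': [0.8529, 0.4581, -2.7674], 'ft_torque': [0.0408, -0.018, 0.0258], 'width': 0.023}
```

View pics/wrist9.png

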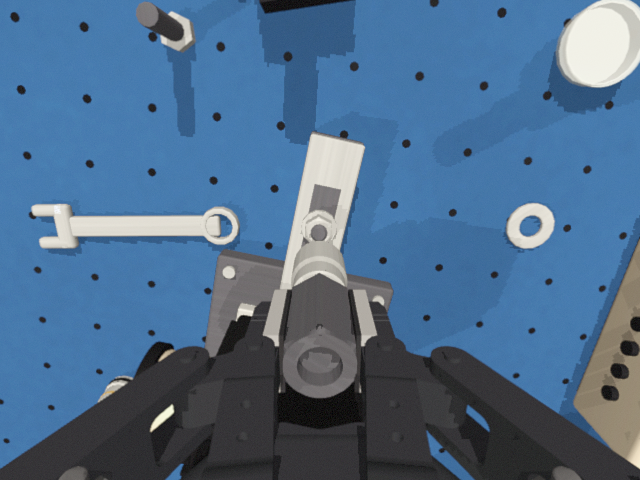

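View pics/s9.png

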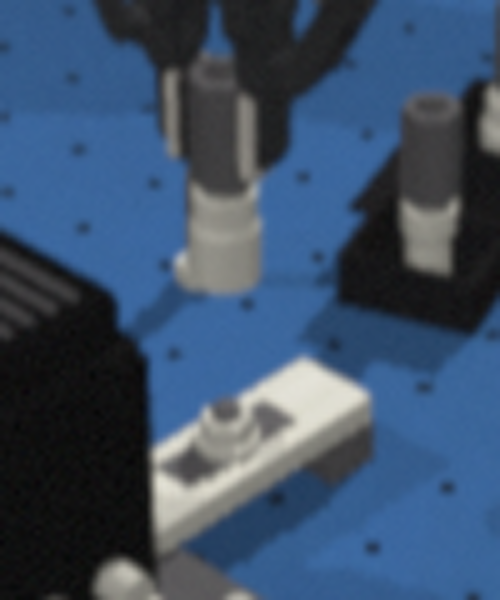

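The wrist view has the held socket's lower end at about (320,255) with the nut right behind it at (319,229). The scene crop shows the socket hanging above the bolt. I'll come lower and compare them there.

```bash
python3 -m pendant '[[[0,0,0.1,2,0,0,0.95],[0,0,0,2,0,0,0.95],[0,0,0,0,0,0,0.95]]]'
python3 - <<'E'
from h import *
st();d=shot("wrist","10");
crop(d,"w10",250,150,390,270,5)
d=shot("scene","10")
crop(d,"s10",240,180,340,300,5)
st()
E
```

```text
time: 6.05
position: [0.5398, -0.1139, 0.1254]
orientation: [[0.001, 0.991, 0.136], [0.003, 0.136, -0.991], [-1.0, 0.001, -0.003]]
ft_force: [-0.8, -0.6, -1.4]
width: 0.0232
{'time': 6.05, 'q': [0.115, 0.2558, 0.0138, 1.7893, -0.0074, 1.096, 0.2678], 'position': [0.5398, -0.1139, 0.1254], 'orientation': [[0.001, 0.9908, 0.1357], [0.003, 0.1357, -0.9907], [-1.0, 0.0014, -0.0029]], 'ft_force': [-0.7972, -0.628, -1.4372], 'ft_torque': [-0.0087, 0.106, 0.0562], 'width': 0.0232}
{'time': 6.15, 'q': [0.1152, 0.2537, 0.014, 1.7861, -0.0074, 1.0976, 0.2681], 'position': [0.5412, -0.1142, 0.1279], 'orientation': [[0.0045, 0.9907, 0.1357], [0.0025, 0.1357, -0.9907], [-1.0, 0.0048, -0.0019]], 'ft_force': [-0.0718, -0.1233, -1.2193], 'ft_torque': [-0.0948, -0.0028, -0.0277], 'width': 0.0233}
```

View pics/w10.png

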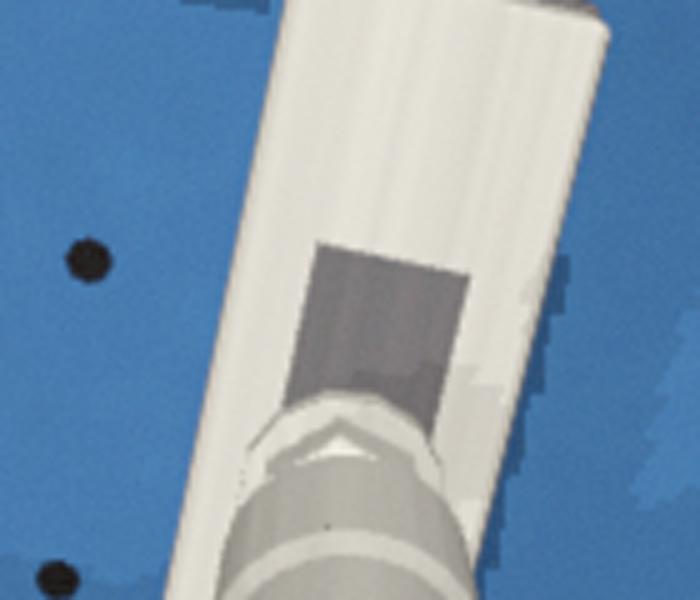

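View pics/s10.png

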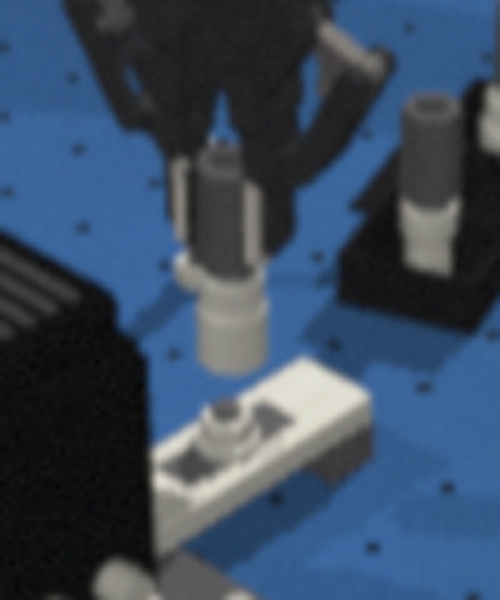

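```bash
cat >> h.py <<'E'
_w0=load("wrist0");_R0=np.array([[-0.001,1,0.],[0,0,-1],[-1,-.001,0]]);_c=_R0.T@(_w0["T"][:3,3]-np.array([.6247,0,.2307]));_RC=_R0.T@_w0["T"][:3,:3]
def tcp(d):
    R=d["T"][:3,:3]@_RC.T;return d["T"][:3,3]-R@_c,R
E
python3 - <<'E'
from h import *
d=load("wrist10");p,R=tcp(d);print(np.round(p,4),np.round(R,3).tolist())
f=lambda u,v:(250+u/5,150+v/5)
L=onz(d,f(241,490),.039);Rr=onz(d,f(442,490),.039);T=onz(d,f(345,392),.039)
print("washer",np.round([L,Rr,T],4), np.linalg.norm(L-Rr))
z=p[2]-.051
E=onz(d,f(345,457),z);print("rim far",np.round(E,4))
L2=onz(d,f(217,600),z);R2=onz(d,f(478,600),z);print(np.round([L2,R2],4),np.linalg.norm(L2-R2))
# same in tool frame (y,z)
for n,x in(("wL",L),("wR",Rr),("wT",T),("rimfar",E),("rL",L2),("rR",R2)): print(n,np.round(1e3*R.T@(x-p),2))
w=load("wrist8");p8,R8=tcp(w);print(p8)
s=load("scene10");f=lambda u,v:(240+u/5,180+v/5)
# scene: rim bottom edge, left/right silhouettes; washer
for n,uv,zz in(("rimL",(198,360),z),("rimR",(268,360),z),("rimbot",(233,375),z),("bolt top",(227,408),.054),("washL",(196,445),.039),("washR",(261,445),.039)):
  print(n,np.round(onz(s,f(*uv),zz),4))
E
```

```text
[ 0.5398 -0.1139  0.1255] [[0.001, 0.991, 0.136], [0.003, 0.136, -0.991], [-1.0, 0.002, -0.003]]
washer [[ 0.5267 -0.1185  0.039 ]
 [ 0.5521 -0.115   0.039 ]
 [ 0.5381 -0.1038  0.039 ]] 0.025694007411861883
rim far [ 0.5377 -0.1008  0.0745]
[[ 0.5259 -0.1191  0.0745]
 [ 0.5544 -0.1153  0.0745]] 0.028708089102205646
wL [ 86.45 -13.73   3.04]
wR [86.49 11.97  3.06]
wT [86.51 -0.43 -9.99]
rimfar [ 51.04  -0.39 -13.07]
rL [ 50.97 -14.48   3.46]
rR [51.01 14.23  3.49]
[0.48713717 0.11824578 0.18768447]
rimL [ 0.5318 -0.1237  0.0745]
rimR [ 0.5531 -0.1065  0.0745]
rimbot [ 0.5489 -0.1227  0.0745]
bolt top [ 0.5429 -0.1198  0.054 ]
washL [ 0.536  -0.1309  0.039 ]
washR [ 0.556  -0.1148  0.039 ]
```

```bash
python3 -m pendant '[[[-1.5,-0.15,-0.25,0.8,-0.2,0.2,0.95],[0,0,0,0.6,0,0,0.95],[0,0,0,0,0,0,0.95],[0,0,0,0,0,0,0.95]]]'
python3 - <<'E'
from h import *
st();d=shot("wrist","11");
crop(d,"w11",250,150,390,270,5)
st()
E
```

```text
time: 6.55
position: [0.5409, -0.1167, 0.1156]
orientation: [[0.004, 0.986, 0.164], [-0.002, 0.164, -0.986], [-1.0, 0.004, 0.002]]
ft_force: [-1.2, 0.6, -1.6]
width: 0.0233
{'time': 6.55, 'q': [0.1191, 0.2669, 0.0117, 1.7977, -0.0024, 1.0727, 0.2962], 'position': [0.5409, -0.1167, 0.1156], 'orientation': [[0.0041, 0.9865, 0.164], [-0.0016, 0.164, -0.9865], [-1.0, 0.0038, 0.0022]], 'ft_force': [-1.2327, 0.6288, -1.6305], 'ft_torque': [-0.0432, 0.039, -0.0204], 'width': 0.0233}
{'time': 6.6, 'q': [0.1191, 0.2669, 0.0117, 1.7977, -0.0024, 1.0727, 0.2962], 'position': [0.5409, -0.1167, 0.1156], 'orientation': [[0.0041, 0.9865, 0.164], [-0.0015, 0.164, -0.9865], [-1.0, 0.0038, 0.0022]], 'ft_force': [-0.1886, 0.1184, -2.7539], 'ft_torque': [-0.02, 0.0518, 0.022], 'width': 0.0234}
```

View pics/w11.png

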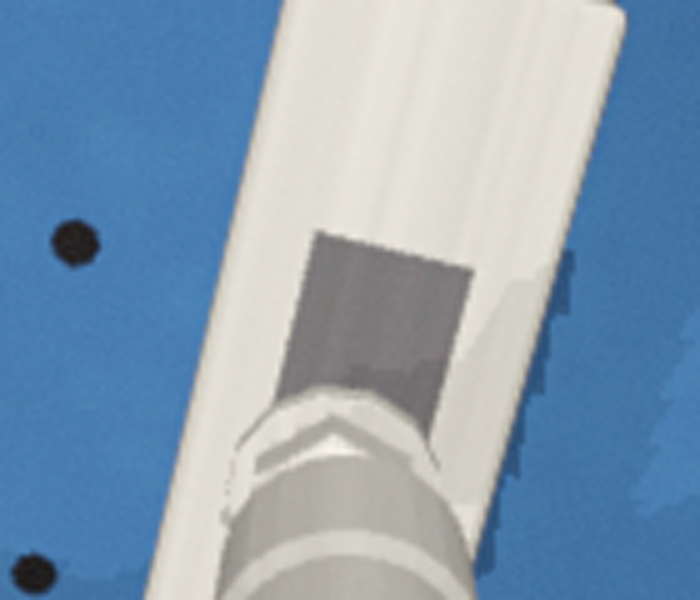

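```bash
cat > rel.py <<'E'
from h import *
def rel(tag,wL,wR,wT,rL,rR,rF,f,zr=.051):
    d=load(tag);p,R=tcp(d);z=p[2]-zr;t=lambda uv,z:1e3*R.T@(onz(d,f(*uv),z)-p)
    a=[t(x,.039) for x in(wL,wR,wT)];b=[t(x,z) for x in(rL,rR,rF)]
    w=np.array([(a[0][1]+a[1][1])/2,a[2][2]+13.5]);r=np.array([(b[0][1]+b[1][1])/2,b[2][2]+14])
    print("TCP",np.round(p,4),"washer",np.round(w,2),"wid",round(a[1][1]-a[0][1],1),"rim",np.round(r,2),"wid",round(b[1][1]-b[0][1],1),"move tool y,z mm",np.round(w-r,2))
    q=p+R@np.array([0,*(w-r)])/1e3;print("target TCP",np.round(q,4))
E
python3 -c "
from rel import *
f=lambda u,v:(250+u/5,150+v/5)
rel('wrist11',(229,490),(439,490),(334,388),(217,600),(476,600),(347,456),f)
rel('wrist10',(241,490),(442,490),(345,392),(217,600),(478,600),(345,457),f)
"
```

```text
TCP [ 0.5409 -0.1167  0.1157] washer [-1.77  0.15] wid 25.7 rim [-0.23  0.79] wid 28.5 move tool y,z mm [-1.54 -0.64]
target TCP [ 0.5393 -0.1163  0.1157]
TCP [ 0.5398 -0.1139  0.1255] washer [-0.88  3.51] wid 25.7 rim [-0.12  0.93] wid 28.7 move tool y,z mm [-0.76  2.58]
target TCP [ 0.5393 -0.1166  0.1255]
```

```bash
python3 -m pendant '[[[0,0.1,-0.2,0.2,-0.16,-0.06,0.95],[0,0,0,0,0,0,0.95]]]'; python3 -m pendant '[[[0,0,0,0,0,0,0.95]]]'
```

```text
time: 6.8
position: [0.5393, -0.1164, 0.1139]
orientation: [[0.001, 0.986, 0.164], [-0.0, 0.164, -0.986], [-1.0, 0.001, 0.0]]
ft_force: [-0.4, 0.2, -2.4]
width: 0.0232
time: 6.9
position: [0.5393, -0.1164, 0.1139]
orientation: [[0.001, 0.987, 0.164], [-0.0, 0.164, -0.987], [-1.0, 0.001, 0.0]]
ft_force: [0.7, -0.3, -2.1]
width: 0.0231
```

```bash
python3 -m pendant '[[[0,0,0,0.3,0,0,0.95],[0,0,0,0.3,0,0,0.95],[0,0,0,0.3,0,0,0.95],[0,0,0,0,0,0,0.95]]]'; python3 -m pendant '[[[0,0,0,0,0,0,0.95]]]'; python3 -c "
from h import *
d=shot('wrist','12');crop(d,'w12',250,150,390,270,5)"
```

```text
time: 7.3
position: [0.5393, -0.1163, 0.1041]
orientation: [[0.001, 0.986, 0.164], [-0.0, 0.164, -0.986], [-1.0, 0.001, 0.0]]
ft_force: [-0.3, 0.3, -1.4]
width: 0.0234
time: 7.4
position: [0.5393, -0.1164, 0.104]
orientation: [[0.001, 0.987, 0.164], [-0.0, 0.164, -0.987], [-1.0, 0.001, 0.0]]
ft_force: [0.7, -0.4, -2.8]
width: 0.0232
```

View pics/w12.png

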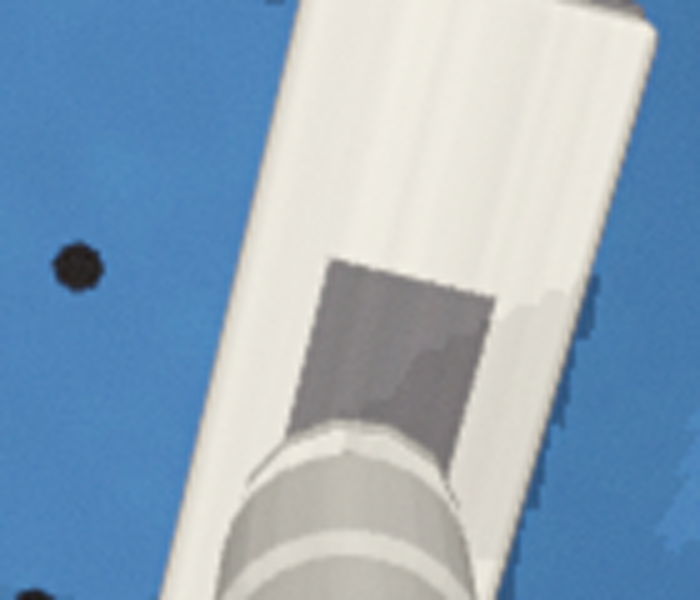

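```bash
python3 -m pendant '[[[0,0,0,0.2,0,0,0.95],[0,0,0,0.1,0,0,0.95]]]'; python3 -m pendant '[[[0,0,0,0.1,0,0,0.95]]]';  python3 -m pendant '[[[0,0,0,0.1,0,0,0.95]]]'
```

```text
time: 7.65
position: [0.5394, -0.1163, 0.101]
orientation: [[0.001, 0.987, 0.164], [-0.0, 0.164, -0.987], [-1.0, 0.001, 0.0]]
ft_force: [0.6, -0.2, -1.7]
width: 0.0231
time: 7.75
position: [0.5394, -0.1164, 0.0999]
orientation: [[0.001, 0.987, 0.164], [-0.0, 0.164, -0.987], [-1.0, 0.001, 0.001]]
ft_force: [-0.7, 0.2, -2.0]
width: 0.023
time: 7.85
position: [0.5395, -0.1163, 0.0989]
orientation: [[0.001, 0.986, 0.164], [-0.0, 0.164, -0.986], [-1.0, 0.001, 0.001]]
ft_force: [-0.3, 0.9, -2.6]
width: 0.0234
```

```bash
python3 -m pendant '[[[0,0,0,0.1,0,0,0.95]]]';  python3 -m pendant '[[[0,0,0,0.1,0,0,0.95]]]';  python3 -m pendant '[[[0,0,0,0.1,0,0,0.95]]]'
```

```text
time: 7.95
position: [0.5395, -0.1164, 0.0979]
orientation: [[0.001, 0.987, 0.164], [-0.0, 0.164, -0.987], [-1.0, 0.001, 0.001]]
ft_force: [0.7, 0.0, -2.6]
width: 0.0235
time: 8.05
position: [0.5396, -0.1164, 0.0968]
orientation: [[0.001, 0.987, 0.164], [-0.0, 0.164, -0.987], [-1.0, 0.001, 0.001]]
ft_force: [0.6, -0.2, -2.1]
width: 0.0227
time: 8.15
position: [0.5396, -0.1165, 0.0958]
orientation: [[0.001, 0.987, 0.164], [-0.001, 0.164, -0.987], [-1.0, 0.001, 0.001]]
ft_force: [-1.3, -1.1, -1.6]
width: 0.0232
```

```bash
python3 -m pendant '[[[0,0,0,0.2,0,0,0.95]]]';  python3 -m pendant '[[[0,0,0,0.15,0,0,0.95]]]';  python3 -m pendant '[[[0,0,0,0.1,0,0,0.95]]]';  python3 -m pendant '[[[0,0,0,0.1,0,0,0.95]]]'
```

```text
time: 8.25
position: [0.5397, -0.1165, 0.0938]
orientation: [[0.002, 0.987, 0.164], [-0.001, 0.164, -0.987], [-1.0, 0.002, 0.001]]
ft_force: [-0.3, 0.3, -3.1]
width: 0.0229
time: 8.35
position: [0.5396, -0.1165, 0.092]
orientation: [[0.002, 0.987, 0.164], [-0.001, 0.164, -0.987], [-1.0, 0.001, 0.001]]
ft_force: [-0.2, 0.8, -2.3]
width: 0.0231
time: 8.45
position: [0.5396, -0.1165, 0.0908]
orientation: [[0.001, 0.987, 0.164], [-0.001, 0.164, -0.987], [-1.0, 0.001, 0.001]]
ft_force: [0.2, -0.0, -2.4]
width: 0.0235
time: 8.55
position: [0.5397, -0.1166, 0.0899]
orientation: [[0.002, 0.987, 0.164], [-0.001, 0.164, -0.987], [-1.0, 0.001, 0.001]]
ft_force: [-3.3, 0.0, 8.2]
width: 0.0229
```

Contact came at TCP z 0.0899, which puts the rim at about 39 mm, on the washer face. I'll check this visually and see that the push holds.

```bash
python3 -c "
from h import *
d=shot('wrist','13');st();s=shot('scene','13');st();i=shot('side','13');st()
a=cv2.resize(d['image'][150:280,250:390,::-1],None,fx=3.5,fy=3.5,interpolation=cv2.INTER_CUBIC);b=cv2.resize(s['image'][180:300,240:320,::-1],None,fx=3.8,fy=3.79,interpolation=cv2.INTER_CUBIC)[:455]
b=cv2.resize(b,(b.shape[1],455));cv2.imwrite('pics/f13.png',np.hstack([a[:455],b]))"
```

```text
{'time': 8.6, 'q': [0.1203, 0.2955, 0.0109, 1.8209, -0.0033, 1.0237, 0.2967], 'position': [0.5397, -0.1166, 0.09], 'orientation': [[0.0015, 0.9865, 0.1635], [-0.0006, 0.1635, -0.9865], [-1.0, 0.0014, 0.0008]], 'ft_force': [-1.1554, -0.7413, 2.1725], 'ft_torque': [0.0288, 0.3406, -0.0069], 'width': 0.0233}
{'time': 8.65, 'q': [0.1203, 0.2954, 0.0109, 1.8209, -0.0033, 1.0236, 0.2967], 'position': [0.5397, -0.1166, 0.0901], 'orientation': [[0.0016, 0.9865, 0.1635], [-0.0006, 0.1635, -0.9865], [-1.0, 0.0015, 0.0008]], 'ft_force': [-1.6072, -0.8553, 1.1489], 'ft_torque': [-0.0383, 0.2462, -0.0554], 'width': 0.0231}
{'time': 8.7, 'q': [0.1203, 0.2954, 0.0109, 1.821, -0.0032, 1.0236, 0.2967], 'position': [0.5397, -0.1165, 0.0901], 'orientation': [[0.0016, 0.9865, 0.1636], [-0.0006, 0.1636, -0.9865], [-1.0, 0.0015, 0.0009]], 'ft_force': [-0.608, 0.0612, 1.0196], 'ft_torque': [0.0095, 0.2682, 0.0407], 'width': 0.0232}
```

View pics/f13.png

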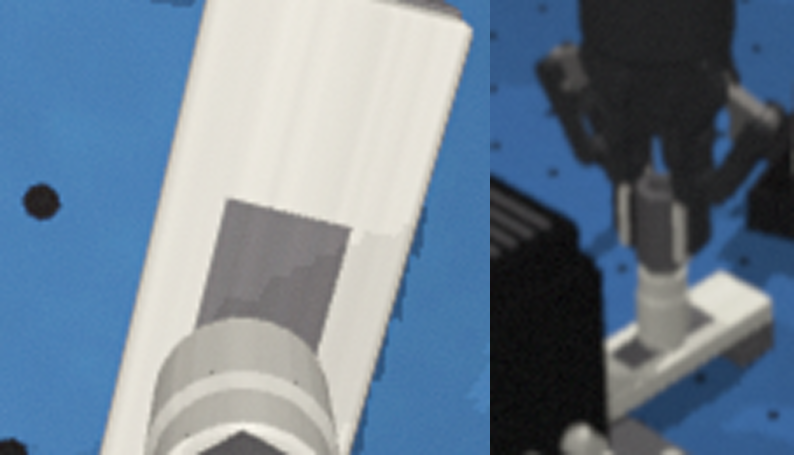

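View pics/scene13.png

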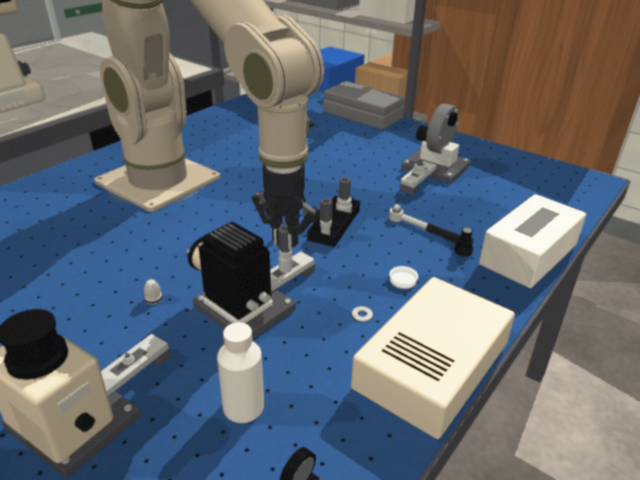

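The socket sits on the washer and hides the nut, and the tray still holds two upright sockets. The push settles to about 3 N net, so I'll press a little more.

```bash
python3 -m pendant '[[[0,0,0,0.2,0,0,0.95]]]'; python3 -c "
from h import *
shot('wrist','14');st();shot('scene','14');shot('side','14');st()"
```

```text
time: 8.8
position: [0.54, -0.1168, 0.0897]
orientation: [[0.002, 0.987, 0.163], [-0.001, 0.163, -0.987], [-1.0, 0.002, 0.001]]
ft_force: [-12.5, 0.5, 31.8]
width: 0.023
{'time': 8.85, 'q': [0.1205, 0.2959, 0.0109, 1.821, -0.0033, 1.0225, 0.2967], 'position': [0.5399, -0.1167, 0.0898], 'orientation': [[0.0022, 0.9866, 0.1634], [-0.0007, 0.1634, -0.9866], [-1.0, 0.002, 0.001]], 'ft_force': [-7.5997, 2.3255, 17.6017], 'ft_torque': [0.3199, 2.1178, -0.0178], 'width': 0.023}
{'time': 8.95, 'q': [0.1205, 0.2958, 0.0109, 1.8211, -0.0033, 1.0224, 0.2967], 'position': [0.5399, -0.1167, 0.0898], 'orientation': [[0.0022, 0.9866, 0.1634], [-0.0007, 0.1634, -0.9866], [-1.0, 0.0021, 0.001]], 'ft_force': [-8.1366, 0.989, 17.6185], 'ft_torque': [0.2742, 2.0692, 0.0152], 'width': 0.023}
```

```bash
python3 -c "
from h import *
print(arm.job_done());st()"
```

```text
the job is handed in; nothing more can be done
None
the job is handed in; nothing more can be done
```

The middle socket fits the lamp clamp's nut, and I handed the job in at about 9 s with the arm still holding it there, upright and pressed down. I tried only this socket: the washer measured about 27 mm, which pointed to the 19 mm nut.

- **Fit:** The socket slid down past the nut's top with no resistance. It stopped with the rim at about 39 mm above the table, which is the washer's upper face. A socket too small would have stopped on the nut about 10 mm higher, and one too large would have dropped past the washer.
- **Hold:** The finger opening was steady at 23 mm on the adapter, with the grip set to 60 N. The tool was tilted about 0.1 degrees.
- **Push:** The first press relaxed to about 3 N, so I pressed once more. That peaked at 32 N and settled at about 18 N downward with 8 N sideways, more than I meant for a light press but well under the limits.
- **Other items:** The last scene picture I looked at, just before that second press, showed the small and large sockets upright in the tray. Nothing else appeared moved.
- **Camera disagreement:** The wrist camera's positions for the sockets in the tray differed by 2–3 mm from the fixed cameras'. I therefore aligned the socket with the nut using the wrist picture alone.

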